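# Show the hose-tail plug to the inspection camera

### The job

Pull the knurled hose-tail plug out of its snap-in socket in the test manifold and hold its nose up to the inspection camera: the plug pointing straight at the lens, nose first, centred on the lens, the nose end about 60 mm from the glass. Finish while still holding it there, steady. Leave the two flat blanking plugs in their sockets, move nothing else, and do not touch the camera.

Things in the scene. Friction and masses are not known exactly. Their poses are not given: they have to be found in the camera images.
- manifold: Aluminium block fixed to the bench, 56 mm (its x) x 200 mm (its y) x 45 mm high, origin under its centre, z up. Its three upright round sockets (17.6 mm bore) stand in its top on its y axis at y = -70, 0 and +70 mm; which plug is in which socket varies. In each socket two spring balls snap into a groove of the plug; a straight upward pull of about 10 to 15 N frees it, the balls then rub lightly on the stem for about 15 mm more; the stem is 32 mm deep in the block
- hose_plug: The plug to show: turned brass, 82 mm long, about 0.1 kg. Origin at the centre of its nose end, its z axis along the plug toward the hose tail (up while it is seated, nose 13 mm above the bench). From the nose: stem 16 mm thick from 0 to 32 mm with a groove, collar 26 mm thick from 32 to 36 mm (rests on the block's top), round knurled grip 22 mm thick from 36 to 64 mm, thin hose tail 12 mm thick from 64 to 82 mm. It is the only plug that stands tall: 50 mm above the block
- grip (a point): Middle of the hose plug's knurled grip, on its axis, 50 mm from the nose end (63 mm above the bench while seated)
- nose (a point): Centre of the hose plug's nose end
- blank_plug_a: Blanking plug to be left in its socket: the same stem, a flat round head 28 mm thick and only 9 mm high. Origin at its nose end, z up the plug
- blank_plug_b: A second, identical blanking plug to be left in its socket
- camera_stand: Steel stand of the inspection camera, fixed to the bench: foot 100 x 80 x 8 mm, origin under it, x away from the robot side. The camera head sits above it
- camera_head: Inspection camera head on the stand: grey box 42 x 42 x 44 mm with a lens 38 mm across its ring light, overall 80 mm long. Origin at the centre of the lens's front, 100 mm above the bench; its z axis is the line of sight, out of the lens, leaning 25 degrees from straight up, toward the robot's side (the stand's -x). The plug's nose end belongs on this axis, 60 mm out, with the plug's own z axis along it
- brass_cap: Loose finned brass cap, 43 mm across, 30 mm high, lying near the work; leave it. Origin under its centre
- ratchet: Loose ratchet handle, 153 mm long, 58 mm high, lying behind the manifold; leave it. Origin under its centre
There are look-alikes about, which are no part of the job. What is shaped like the hose_plug but brown or grey is not meant.

How it is judged:
On the way:
1. the hose plug is drawn fully out of its socket and held clear above the manifold (height (world z) of nose above 0.05 m and contact force between hose_plug and the fingers above 1 N and contact force between hose_plug and manifold below 0.1 N), for 0.2 s.
At the end, for the whole second after the job is handed in: Hose plug held by the gripper alone, still; nose end 45-75 mm before the lens, within 12 mm of the sight line each way, axis within 0.2 rad of it, nose to the lens; blanking plugs within 4 mm of seated; cap and ratchet within 20 mm of their start (x of nose in the frame of camera_head between -0.012 and 0.012 m and y of nose in the frame of camera_head between -0.012 and 0.012 m and z of nose in the frame of camera_head between 0.045 and 0.075 m and z of grip in the frame of camera_head above 0.085 m and angle between the z axis of hose_plug and the z axis of camera_head, either way round below 0.2 rad and contact force between hose_plug and the fingers above 1 N and contact force between hose_plug and manifold below 0.1 N and contact force between hose_plug and camera_stand below 0.1 N and linear speed of hose_plug below 0.02 m/s and z of each of blank_plug_a, blank_plug_b in the frame of manifold below 0.017 m and distance of each of brass_cap, ratchet from where it was at the start of the episode below 0.02 m); the arm keeps its last pose, push and grip.
It fails at once if a blanking plug is pulled out of its seat (more than 5 mm) (z of any of blank_plug_a, blank_plug_b in the frame of manifold above 0.018 m).
It fails at once if the camera or its stand is touched (contact force between camera_stand and the arm above 0.5 N or contact force between camera_stand and the fingers above 0.5 N or contact force between camera_stand and hose_plug above 0.5 N).
It fails at once if the brass cap or the ratchet is moved by more than 20 mm (distance of any of brass_cap, ratchet from where it was at the start of the episode above 0.02 m).
It also fails if it takes over 32 s, if anything falls off the work surface, if the arm or the gripper's body presses on something with over 40 N, if the wrist force passes 120 N, or if a joint passes its speed limit or range.

### The arm

A 6-joint arm with a two-finger parallel gripper is mounted at the origin on a cart in front of the work surface, level with it; the furniture and walls round the work are solid. World frame = base frame: x ahead of the robot, y to its left, z up, the work surface at z = 0. Lengths are in m, angles in rad, forces in N, time in s.
With the tool pointing down it reaches from about 0.375 to 0.925 m from the base axis. Payload 5.7 kg.
Tool frame: the origin (TCP) lies midway between the tips of the shut fingers; the grasp point (between the pads) lies ctrl.tcp_to_grasp behind it (ctrl.tcp_to_grasp is the distance from the TCP to the grasp point, in m); z points along the fingers, y is the direction in which the jaws open and shut (so a half turn about z gives the same grasp; the last joint's range is limited). The gripper opens to 88 mm and grips with 3 to 60 N. Pads are 20 mm wide; open, the fingers measure 115 mm over their backs; the gripper's body (75 mm by 178 mm) begins 61 mm behind the grasp point.
Start: joints at [1.105, 0.359, 1.51, -0, 1.272, -0.115], TCP at [0.206, 0.563, 0.223] pointing down, gripper open.
Joint ranges: [-2.97, 2.97], [-1.01, 2.36], [0.21, 2.38], [-0.96, 4.11], [0.2, 2.71], [-2.98, 2.98]. Speed limits (rad/s): [2.39, 2.39, 3.14, 3.14, 3.14, 3.14].

### API

Orientations are given as a 3x3 rotation matrix whose columns are the frame's x, y, z axes.
In Python, from workcell import status, read_camera, camera_model, job, ctrl gives the robot as it stands.
- The arm moves only by the tool servo_tool, never from a script. Its argument "increments" is a list of rows, each a list of 3 entries, a list of its own where there are three numbers: the finger opening in mm, from 0 to 87.8, then the shift along the tool's x, y, z in mm, then the turn about the tool's z in degrees. In form: [[claw, [x, y, z], yaw], ...]. A call has exactly 10 rows; each row is the pose to reach, as a shift and turn from the pose measured when the call began, along the tool's axes at that moment; what a row does not reach only later rows make up. A row lasts 1/8 s, in which the tool goes at most 62.5 mm and 10.7 degrees, less where a joint would pass 70% of its speed; a pose out of reach is approached as far as the arm can. A call with a gripper value outside its range is refused whole. The fingers move at their own pace and stop on an object; "squeeze" is the grip in N (left out, the last holds). Time passes only in rows, so rows that repeat a pose let the fingers close, or fill a call up. It gives the time, the measured TCP pose, the force and the opening at its end, in the units of the state.
- status.observe(): the state, without advancing time (a new reading comes with each control period).
- read_camera(name): name is "scene" or "top" or "wrist"; returns the picture (384x512x3 uint8, red, green, blue); there is no depth.
- camera_model(name): a dict with "fov_y" (degrees; the focal length in pixels is half the picture's height over the tangent of half this angle, whatever the lens; pixels are square), "cx", "cy" (the principal point, pixels), "extrinsics" (4x4, takes a point from camera to world coordinates). Camera axes: x right, y down, z forward; pixel columns grow to the right and rows downward; lengths in m; the calibration is good to about 2 mm. A picture is of the moment at which its call begins: read the wrist's pose just before it. camera_model takes no time and is no camera call; for the wrist camera it gives the pose at the moment of the call.
- job.close_job(): hands the job in, once; it reports no verdict.
The state is a dict: "clock": time; "joint_positions": joint angles; "dq": joint speeds; "joint_efforts": joint torques, N m; "position": TCP position; "tcp_rot": TCP orientation; "force": force on the tool from outside, world axes, zero at the start; "wrist_torque": the same for the moment, N m; "width": opening from 0.0 (shut) to 1.0 (fully open).
Only numpy, scipy, OpenCV 4.12 (cv2) and the standard library are available. Lean on these libraries where they do the work, as an engineer would, in place of code of your own. Each camera call takes 0.05 s, during which the arm holds its last target. There are 200 camera calls.

## Working session

There is one attempt and no reset: what is moved stays moved. The work goes in short steps, Python scripts to look and compute and a tool call to move; the robot and the scene stay as the last step left them, time stands still between calls to the robot, and variables do not carry over. Pictures are saved under pics/ and viewed, about 8 in all and at most 12, crops included, and the job is handed in when it is done.

Besides the shell and the picture viewer there is one more tool, called after "Call:" in YAML: its name, and indented under it one key for each argument. servo_tool: Moves the arm, as the interface text tells. Its arguments: {"type":"object","properties":{"increments":{"type":"array"},"squeeze":{"type":"number"}},"required":["increments"]}

```bash
mkdir -p pics
cat > h.py <<'E'
import numpy as np, cv2
from workcell import status, read_camera, camera_model, job, ctrl
def K(m): return 192/np.tan(np.radians(m["fov_y"])/2)
def ray(m,u,v):
    T=np.array(m["extrinsics"]); d=np.array([(u-m["cx"])/K(m),(v-m["cy"])/K(m),1]); return T[:3,3],T[:3,:3]@d
def plane(m,u,v,z):
    o,d=ray(m,u,v); return o+d*(z-o[2])/d[2]
def proj(m,p):
    T=np.array(m["extrinsics"]); q=T[:3,:3].T@(np.array(p)-T[:3,3]); return q[:2]/q[2]*K(m)+[m["cx"],m["cy"]]
def tri(rs):
    A=0;b=0
    for o,d in rs:
        d=d/np.linalg.norm(d);P=np.eye(3)-np.outer(d,d);A=A+P;b=b+P@o
    return np.linalg.solve(A,b)
def save(img,name): cv2.imwrite("pics/"+name,cv2.cvtColor(img,cv2.COLOR_RGB2BGR))
E
python3 - <<'E'
from h import *
s=status.observe(); print(s["clock"],s["position"],s["tcp_rot"],s["width"],s["force"],ctrl.tcp_to_grasp)
for n in ("scene","top","wrist"):
    m=camera_model(n); im=read_camera(n); save(im,n+"0.png"); print(n,m["fov_y"],m["cx"],m["cy"],np.round(m["extrinsics"],3).tolist())
E
```

```text
0.0 [0.20588479 0.56286305 0.22182831] [[-9.39112497e-01  3.43608916e-01 -7.94428836e-04]
 [ 3.43609777e-01  9.39111164e-01 -1.59462361e-03]
 [ 1.98130098e-04 -1.77050448e-03 -9.99998413e-01]] 0.9989693169608381 [-0.47604295  0.10847234  0.08842858] 0.0187
scene 52.49512423229084 258.493575805758 197.36445551616345 [[0.714, -0.49, 0.5, 0.178], [-0.7, -0.508, 0.502, -0.379], [0.007, -0.709, -0.706, 0.694], [0.0, 0.0, 0.0, 1.0]]
top 56.96143143543715 250.75862374669674 190.08505173247144 [[-0.028, -0.999, 0.027, 0.55], [-0.999, 0.027, -0.023, 0.053], [0.023, -0.027, -0.999, 1.077], [0.0, 0.0, 0.0, 1.0]]
wrist 63.08196250876502 257.67847535442985 189.354292757877 [[0.344, 0.902, 0.261, 0.134], [0.939, -0.33, -0.098, 0.589], [-0.002, 0.279, -0.96, 0.384], [0.0, 0.0, 0.0, 1.0]]
```

View pics/top0.png

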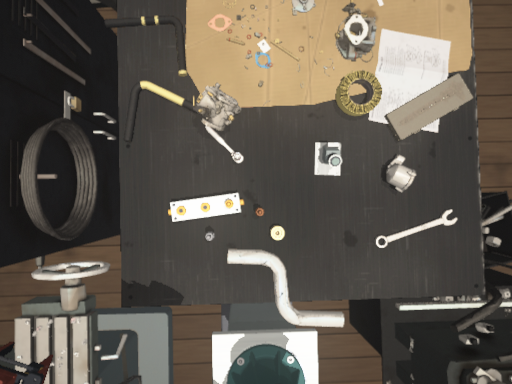

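View pics/scene0.png

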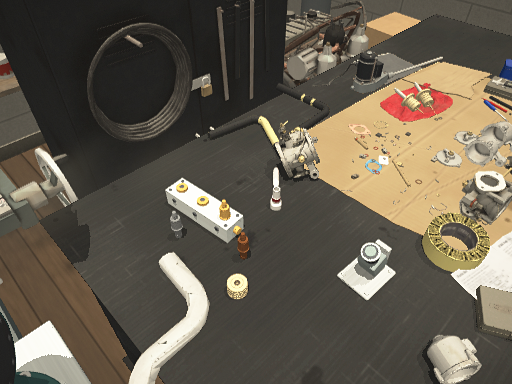

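Run:
```python
from h import *
t=cv2.imread("pics/top0.png");s=cv2.imread("pics/scene0.png")
r=lambda a,f:cv2.resize(a,None,fx=f,fy=f,interpolation=cv2.INTER_CUBIC)
a=r(t[180:250,160:290],6); b=r(s[170:270,155:255],4);c=r(t[135:180,305:350],6);d=r(s[230:305,330:400],4)
M=np.zeros((840,800,3),np.uint8)
M[:420,:780]=a
M=M[:600] if 0 else M
save_=np.zeros((600,800,3),np.uint8)
a=r(t[185:245,160:290],4); save_[:240,:520]=a; save_[:180+90,530:800]=c
save_[280:600,:400]=b[80:400]; save_[280:580,420:700]=d
cv2.imwrite("pics/m1.png",save_)
```

```text
(no output)
```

View pics/m1.png

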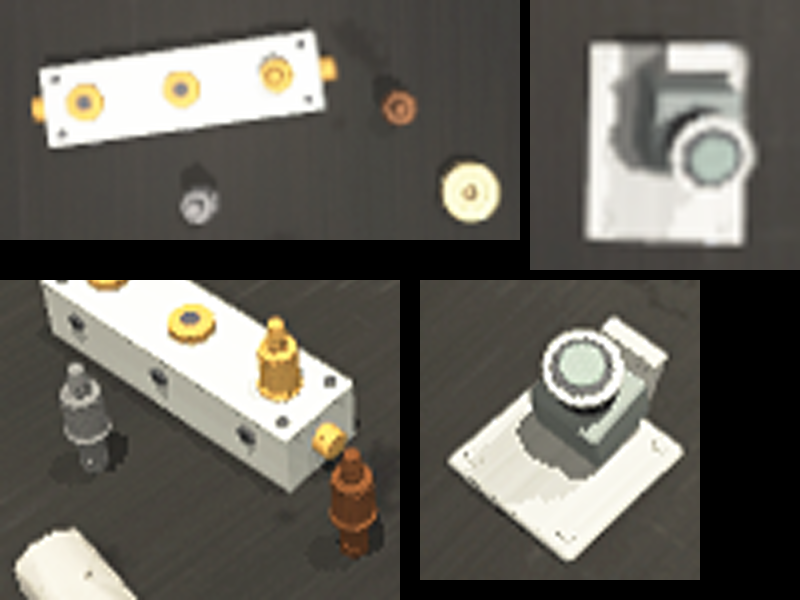

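Run:
```python
from h import *
I={n:cv2.cvtColor(cv2.imread(f"pics/{n}0.png"),cv2.COLOR_BGR2RGB) for n in("top","scene")}
mt,ms=camera_model("top"),camera_model("scene")
def blob(mask,x0,y0,x1,y1):
    k=np.zeros(mask.shape,np.uint8);k[y0:y1,x0:x1]=mask[y0:y1,x0:x1]
    c,_=cv2.findContours(k,cv2.RETR_EXTERNAL,cv2.CHAIN_APPROX_NONE);return max(c,key=cv2.contourArea)
t=I["top"].astype(int);s=I["scene"].astype(int)
# manifold top
c=blob((t.min(2)>150).astype(np.uint8),160,185,250,228)
r=cv2.minAreaRect(c);P=np.array([plane(mt,u,v,.045) for u,v in cv2.boxPoints(r)]);print("manifold corners",np.round(P,4).tolist())
C=P.mean(0);e=[P[1]-P[0],P[2]-P[1]];L=max(e,key=np.linalg.norm);print("sizes",[np.linalg.norm(x) for x in e]);L=L/np.linalg.norm(L);L*=np.sign(L[1]);print("centre",C,"ydir",L)
for k in(-70,0,70):print(k,C+L*k/1000, proj(mt,C+L*k/1000+[0,0,.05]),proj(ms,C+L*k/1000+[0,0,.05]))
# yellow plug blobs
def hue(i):return cv2.cvtColor(i,cv2.COLOR_RGB2HSV)
h=hue(I["top"]);y=((h[...,0]>12)&(h[...,0]<32)&(h[...,1]>110)).astype(np.uint8)
n,_,st,ce=cv2.connectedComponentsWithStats(y[185:245,160:250])
for i in range(1,n):
    if st[i,4]>8:print("top yel",ce[i]+[160,185],st[i],plane(mt,*(ce[i]+[160,185]),.054))
h=hue(I["scene"]);y=((h[...,0]>12)&(h[...,0]<32)&(h[...,1]>110)).astype(np.uint8)
n,_,st,ce=cv2.connectedComponentsWithStats(y[170:270,155:255])
for i in range(1,n):
    if st[i,4]>8:print("scene yel",ce[i]+[155,170],st[i]+[155,170,0,0,0])
# foot
fm=((t.min(2)>95)).astype(np.uint8)
c=blob(fm,305,135,350,180);r=cv2.minAreaRect(c);print(r)
P=np.array([plane(mt,u,v,.008) for u,v in cv2.boxPoints(r)]);print("foot",P.round(4).tolist(),[np.linalg.norm(P[1]-P[0]),np.linalg.norm(P[2]-P[1])])
# lens glass
def glass(i,x0,y0,x1,y1):
    g=((i[...,1]-i[...,0]>8)&(i[...,1]>150)).astype(np.uint8);c=blob(g,x0,y0,x1,y1);return cv2.fitEllipse(c),cv2.contourArea(c)
a=glass(t,305,135,350,180);b=glass(s,330,230,400,305);print(a,b)
print("lens",tri([ray(mt,*a[0][0]),ray(ms,*b[0][0])]), plane(mt,*a[0][0],.1),plane(ms,*b[0][0],.1))
```

```text
manifold corners [[0.5502, 0.2665, 0.045], [0.5727, 0.0657, 0.045], [0.5142, 0.0591, 0.045], [0.492, 0.2597, 0.045]]
sizes [np.float64(0.20205104141483424), np.float64(0.05882199790626145)]
centre [0.53227126 0.16274406 0.045     ] ydir [-0.11148829  0.99376575 -0.        ]
-70 [0.54007544 0.09318046 0.045     ] [228.34035443 203.65576041] [223.41076893 200.64027647]
0 [0.53227126 0.16274406 0.045     ] [203.22652144 207.19095595] [200.43096823 186.45541726]
70 [0.52446708 0.23230766 0.045     ] [178.01825653 210.73944438] [179.03183893 173.24626718]
top yel [228.84090909 203.25      ] [65 15  8  8 44] [0.54080679 0.09338478 0.054     ]
top yel [241.57142857 201.42857143] [80 14  4  6 21] [0.54502584 0.05653961 0.054     ]
top yel [205.09090909 206.54545455] [41 18  9  8 44] [0.53325236 0.16192824 0.054     ]
top yel [181.         210.02083333] [17 21  9  9 48] [0.52523599 0.23121703 0.054     ]
top yel [169. 212.] [ 8 24  3  7 19] [0.52054238 0.2656531  0.054     ]
scene yel [181.79710145 187.52173913] [177 183  11   9  69]
scene yel [202.325  200.8125] [197 196  12  10  80]
scene yel [224.25       210.40697674] [219 199  12  21 172]
scene yel [236.77192982 229.85964912] [233 226   9   9  57]
((328.0, 158.5), (33.0, 28.0), 90.0)
foot [[0.7195, -0.1687, 0.008], [0.7174, -0.2545, 0.008], [0.6166, -0.2509, 0.008], [0.6189, -0.1654, 0.008]] [np.float64(0.0858085558109773), np.float64(0.100854246455187)]
(((335.0420837402344, 161.06321716308594), (6.078320026397705, 6.89277458190918), 40.81525802612305), 31.5) (((370.05303955078125, 250.68951416015625), (9.773335456848145, 10.396110534667969), 98.60321807861328), 78.0)
lens [ 0.65007028 -0.20646203  0.10036776] [ 0.65017652 -0.20664888  0.1       ] [ 0.65027492 -0.20628197  0.1       ]
```

Call:
servo_tool:
  increments:
    - [60,[-30,-20,0],0]
    - [45,[-75,-52,0],-3]
    - [45,[-125,-86,0],-6]
    - [45,[-175,-120,0],-10]
    - [45,[-225,-155,0],-14]
    - [45,[-280,-192,10],-18]
    - [45,[-335,-230,20],-22]
    - [45,[-385,-264,30],-26]
    - [45,[-435,-299,40],-26.5]
    - [45,[-470,-323,50],-26.5]
  squeeze: 40

```text
clock: 1.4
position: [0.5375, 0.0959, 0.172]
tcp_rot: [[-0.994, -0.11, -0.0], [-0.11, 0.994, -0.001], [0.0, -0.001, -1.0]]
force: [0.6, 0.7, 1.0]
width: 0.515
```

```bash
cat > st.py <<'E'
from h import *
import sys
def st():
    s=status.observe();R=np.array(s["tcp_rot"]);print(s["clock"],np.round(s["position"],4),"yang",np.degrees(np.arctan2(R[1,1],R[0,1])).round(2),"z",R[:,2].round(3),"w",round(s["width"]*88,1),"F",np.round(s["force"],1));return s,R
def togo(p,ang):
    s,R=st();d=R.T@(np.array(p)-s["position"])*1000;a=np.degrees(np.arctan2(R[1,1],R[0,1]));print("shift",d.round(1),"yaw",round(a-ang,1))
E
python3 - <<'E'
from st import *
m=camera_model("wrist");im=read_camera("wrist");save(im,"w1.png")
h=cv2.cvtColor(im,cv2.COLOR_RGB2HSV);y=((h[...,0]>12)&(h[...,0]<32)&(h[...,1]>110)).astype(np.uint8)
n,_,s_,ce=cv2.connectedComponentsWithStats(y)
for i in range(1,n):
    if s_[i,4]>60: print(ce[i],s_[i])
for z in(.095,.063,.045):print(z,proj(m,[.5405,.0925,z]))
togo([.5405,.0925,.052],96.4)
E
```

```text
[133.73369565  75.75543478] [ 91  46  58  50 552]
[115.12280702  70.59649123] [109  64  14  14 114]
[218.38860104 180.87564767] [213 172  11  19 193]
[330.08743169 186.63570128] [316 173  29  29 549]
[437.23880597 181.31343284] [435 173   6  17  67]
[256.07153285 190.62335766] [244 175  25  33 685]
[404.11071429 186.77142857] [390 174  30  27 560]
[161.38431877 312.46915167] [153 280  22  65 778]
[354.0843061  312.16342412] [341 280  22  65 771]
[323.197508   371.63327159] [ 132  359  354   22 5939]
[ 41.95857988 375.33136095] [ 34 370  18  11 169]
0.095 [253.79417386 201.53512321]
0.063 [254.2736332  190.32382452]
0.045 [254.50010226 185.02825078]
1.45 [0.5408 0.0915 0.1709] yang 96.27 z [ 0.002 -0.005 -1.   ] w 45.7 F [ 4.8 -3.5 -1.4]
shift [  0.3   1.6 118.9] yaw -0.1
```

View pics/w1.png

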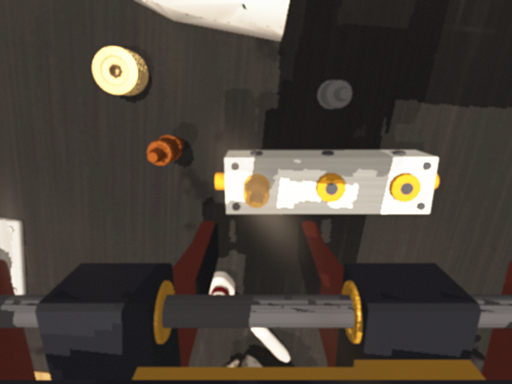

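Call:
servo_tool:
  increments:
    - [45,[0,2,15],0]
    - [45,[0,2,35],0]
    - [45,[0,2,58],0]
    - [45,[0,2,80],0]
    - [45,[0,2,98],0]
    - [45,[0,2,110],0]
    - [45,[0,2,116],0]
    - [45,[0,2,118.5],0]
    - [45,[0,2,118.5],0]
    - [45,[0,2,118.5],0]

```text
clock: 2.7
position: [0.5412, 0.0929, 0.0528]
tcp_rot: [[-0.994, -0.109, 0.003], [-0.109, 0.994, -0.005], [-0.002, -0.005, -1.0]]
force: [-0.1, -0.5, -0.5]
width: 0.508
```

Run:
```python
from st import *
togo([.5405,.093,.052],96.4)
mt=camera_model("top")
for p in((237,157),(205,124),(260,211),(278,233)):print(p,plane(mt,*p,.03).round(3))
im=read_camera("scene");save(cv2.resize(im[130:260,140:300],None,fx=4,fy=4),"s2.png")
```

```text
2.7 [0.5412 0.0929 0.0528] yang 96.27 z [ 0.003 -0.005 -1.   ] w 44.7 F [-0.1 -0.5 -0.5]
shift [0.7 0.2 0.8] yaw -0.1
(237, 157) [0.677 0.067 0.03 ]
(205, 124) [0.777 0.159 0.03 ]
(260, 211) [0.515 0.003 0.03 ]
(278, 233) [ 0.449 -0.048  0.03 ]
```

View pics/s2.png

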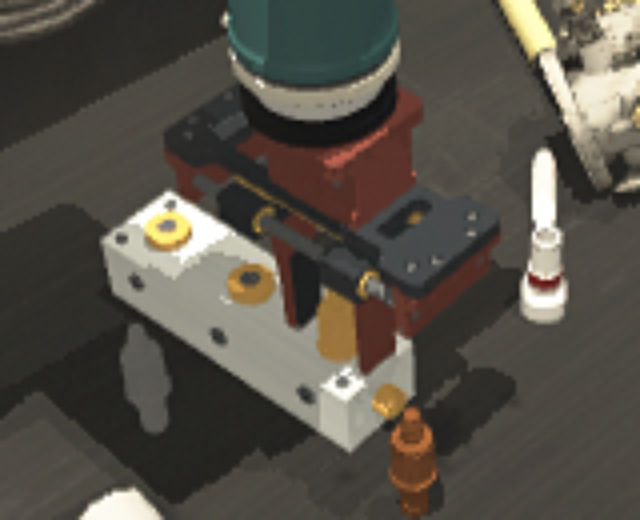

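Call:
servo_tool:
  increments:
    - [45,[0.7,0,0.5],0]
    - [10,[0.7,0,0.5],0]
    - [10,[0.7,0,0.5],0]
    - [10,[0.7,0,0.5],0]
    - [10,[0.7,0,0.5],0]
    - [10,[0.7,0,0.5],0]
    - [10,[0.7,0,0.5],0]
    - [10,[0.7,0,0.5],0]
    - [10,[0.7,0,0.5],0]
    - [10,[0.7,0,0.5],0]
  squeeze: 50

```text
clock: 4.0
position: [0.5405, 0.0934, 0.0524]
tcp_rot: [[-0.994, -0.109, 0.003], [-0.109, 0.994, -0.004], [-0.002, -0.004, -1.0]]
force: [-1.1, 5.4, 2.8]
width: 0.239
```

Call:
servo_tool:
  increments:
    - [10,[0,0,-2],0]
    - [10,[0,0,-5],0]
    - [10,[0,0,-9],0]
    - [10,[0,0,-15],0]
    - [10,[0,0,-24],0]
    - [10,[0,0,-36],0]
    - [10,[0,0,-50],0]
    - [10,[0,0,-60],0]
    - [10,[0,0,-60],0]
    - [10,[0,0,-60],0]

```text
clock: 5.25
position: [0.5401, 0.0935, 0.1123]
tcp_rot: [[-0.994, -0.109, 0.002], [-0.109, 0.994, -0.004], [-0.002, -0.004, -1.0]]
force: [-0.0, -0.4, -1.6]
width: 0.238
```

Run:
```python
from st import *
s,R=st()
im=read_camera("scene");save(cv2.resize(im[110:250,140:300],None,fx=4,fy=4),"s3.png")
```

```text
5.25 [0.5401 0.0935 0.1123] yang 96.25 z [ 0.002 -0.004 -1.   ] w 20.9 F [-0.  -0.4 -1.6]
```

View pics/s3.png

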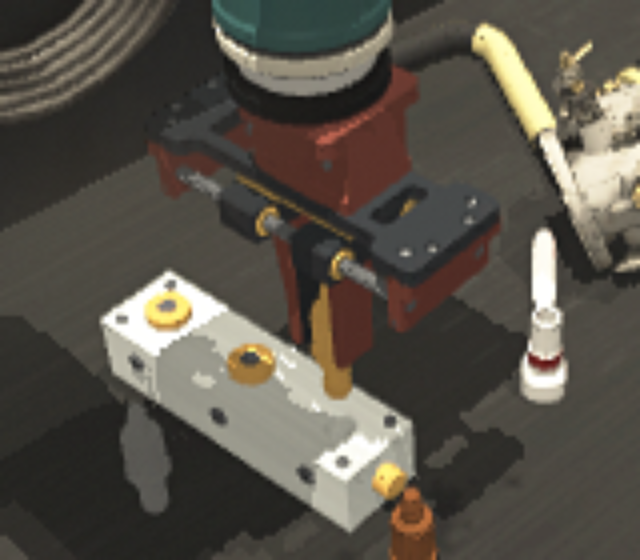

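Call:
servo_tool:
  increments:
    - [10,[-10,0,0],0]
    - [10,[-25,0,0],0]
    - [10,[-40,0,0],0]
    - [10,[-46,0,0],0]
    - [10,[-46,0,8],0]
    - [10,[-46,0,20],0]
    - [10,[-46,0,32],0]
    - [10,[-46,0,38],0]
    - [10,[-46,0,38],0]
    - [10,[-46,0,38],0]
  squeeze: 25

```text
clock: 6.55
position: [0.586, 0.0984, 0.0743]
tcp_rot: [[-0.994, -0.109, 0.002], [-0.109, 0.994, -0.004], [-0.002, -0.004, -1.0]]
force: [1.3, 0.2, -1.8]
width: 0.244
```

Run:
```python
from st import *
s,R=st()
im=read_camera("scene");w=read_camera("wrist");save(w,"w4raw.png")
M=np.zeros((500,800,3),np.uint8);M[:,:400]=cv2.resize(im[110:260,160:280],(400,500));M[:300,400:]=cv2.resize(w[130:320,130:384],(400,300));save(M,"m4.png")
```

```text
6.55 [0.586  0.0984 0.0743] yang 96.25 z [ 0.002 -0.004 -1.   ] w 21.4 F [ 1.3  0.2 -1.8]
```

View pics/m4.png

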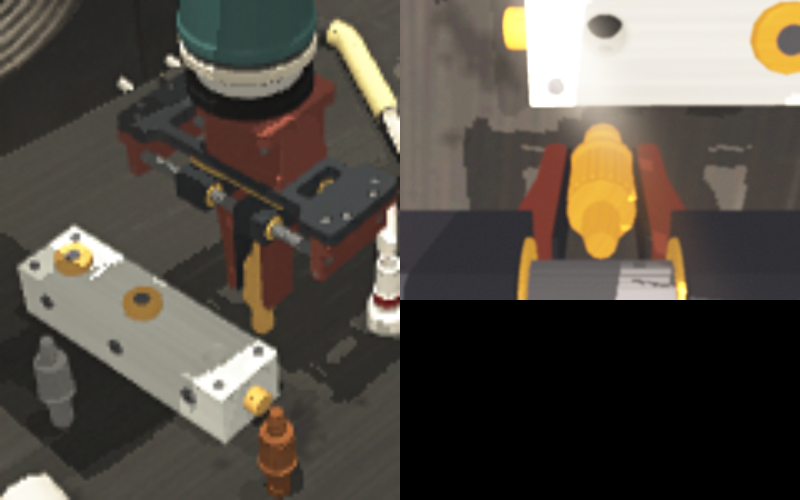

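Call:
servo_tool:
  increments:
    - [10,[5,0,0],0]
    - [10,[9,0,0],0]
    - [10,[12,0,0],0]
    - [10,[15,0,0],0]
    - [10,[18,0,0],0]
    - [10,[21,0,0],0]
    - [10,[24,0,0],0]
    - [10,[28,0,0],0]
    - [10,[32,0,0],0]
    - [10,[32,0,0],0]
  squeeze: 15

```text
clock: 7.9
position: [0.553, 0.0947, 0.0741]
tcp_rot: [[-0.994, -0.109, 0.001], [-0.109, 0.994, -0.004], [-0.0, -0.004, -1.0]]
force: [1.9, 0.7, -1.1]
width: 0.247
```

Run:
```python
from st import *
s,R=st()
im=read_camera("scene");w=read_camera("wrist");save(w,"w5raw.png")
M=np.zeros((500,800,3),np.uint8);M[:,:400]=cv2.resize(im[110:260,160:280],(400,500));M[:300,400:]=cv2.resize(w[130:320,130:384],(400,300));save(M,"m5.png")
```

```text
7.9 [0.553  0.0947 0.0741] yang 96.26 z [ 0.001 -0.004 -1.   ] w 21.7 F [ 1.9  0.7 -1.1]
```

View pics/m5.png

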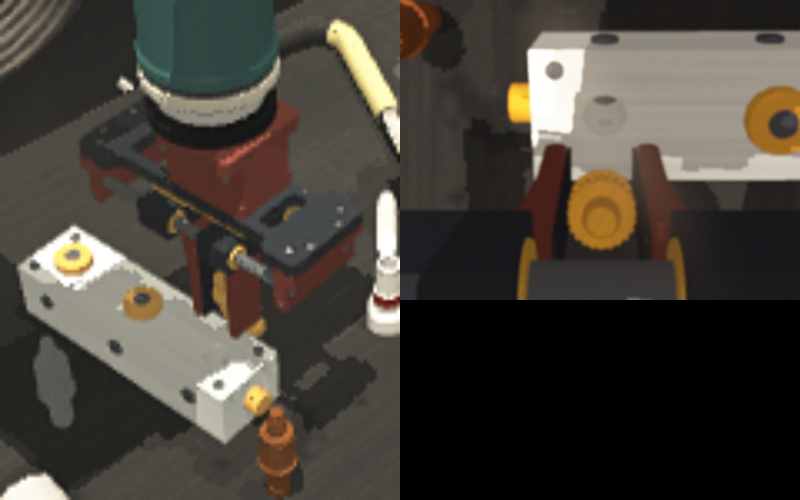

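Call:
servo_tool:
  increments:
    - [10,[0,0,0],0]
    - [10,[0,0,-15],0]
    - [10,[0,0,-45],0]
    - [10,[0,0,-90],0]
    - [10,[-2,-30,-130],1]
    - [10,[-4,-70,-165],3]
    - [10,[-7,-120,-176],5]
    - [10,[-10,-175,-176],7]
    - [10,[-12,-230,-176],9]
    - [10,[-13,-270,-176],9]
  squeeze: 40

```text
clock: 9.25
position: [0.5945, -0.1735, 0.2519]
tcp_rot: [[-0.999, 0.049, -0.001], [0.049, 0.999, -0.004], [0.0, -0.004, -1.0]]
force: [0.6, 0.6, -1.2]
width: 0.241
```

Call:
servo_tool:
  increments:
    - [10,[0,-15,0],0]
    - [10,[0,-25,0],0]
    - [10,[-1,-31,0],0]
    - [10,[-1,-31,0],0]
    - [10,[-1,-31,0],0]
    - [10,[-1,-31,0],0]
    - [10,[-1,-31,0],0]
    - [10,[-1,-31,0],0]
    - [10,[-1,-31,0],0]
    - [10,[-1,-31,0],0]

```text
clock: 10.5
position: [0.594, -0.2045, 0.252]
tcp_rot: [[-0.999, 0.049, -0.001], [0.049, 0.999, -0.004], [0.0, -0.004, -1.0]]
force: [-0.4, -0.4, -1.7]
width: 0.241
```

Run:
```python
from st import *
d=np.array([-.4222,.019,.9063]);lens=np.array([.650,-.206,.1])
togo(lens+.06*d+.058*d-[0,0,.0187],87.4)
mw=camera_model("wrist");ms=camera_model("scene")
s,R=st();G=np.array(s["position"])-R[:,2]*.0187
print("G",G,"scene px",proj(ms,G),"nose exp",proj(ms,G-.058*d),"tail",proj(ms,G+.024*d),"wrist G,tail,nose",proj(mw,G),proj(mw,G+.024*d),proj(mw,G-.058*d),"lens",proj(ms,lens))
im=read_camera("scene");w=read_camera("wrist");t=read_camera("top");save(im,"s6raw.png");save(w,"w6raw.png");save(t,"t6raw.png")
M=np.zeros((600,800,3),np.uint8);M[:600,:400]=cv2.resize(im[130:310,300:420],(400,600));M[:300,400:]=cv2.resize(w[130:320,130:384],(400,300));M[300:,400:]=cv2.resize(t[110:200,280:400],(400,300));save(M,"m6.png")
```

```text
10.5 [ 0.594  -0.2045  0.252 ] yang 87.17 z [-0.001 -0.004 -1.   ] w 21.2 F [-0.4 -0.4 -1.7]
shift [-6.2  1.3 63.8] yaw -0.2
10.5 [ 0.594  -0.2045  0.252 ] yang 87.17 z [-0.001 -0.004 -1.   ] w 21.2 F [-0.4 -0.4 -1.7]
G [ 0.59400579 -0.20445765  0.27072304] scene px [371.43724134 202.13788212] nose exp [373.69196448 217.40220983] tail [370.39217844 195.06287488] wrist G,tail,nose [258.66700697 256.23443609] [258.51472738 259.4599874 ] [258.8970652  251.36139549] lens [369.84575447 250.68475981]
```

View pics/m6.png

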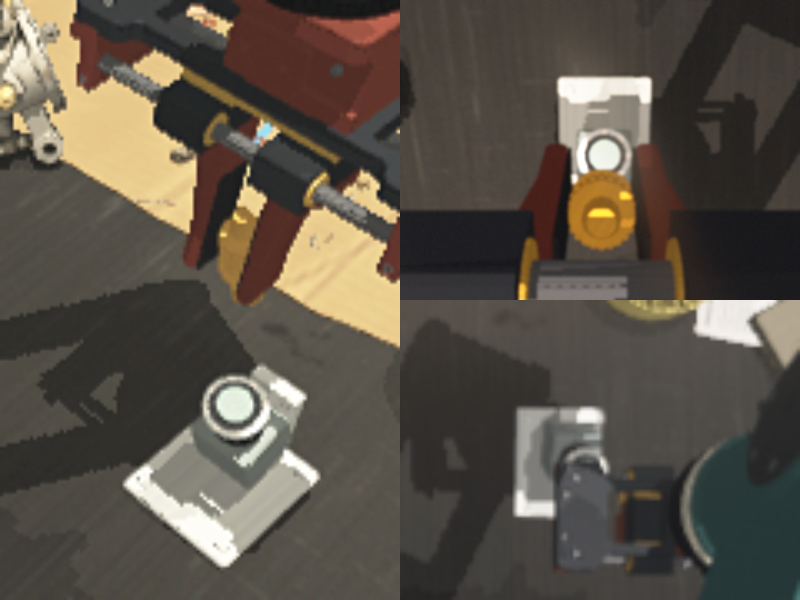

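Run:
```python
from st import *
w=cv2.cvtColor(cv2.imread("pics/w6raw.png"),cv2.COLOR_BGR2RGB)
save(cv2.resize(w[230:300,220:300],None,fx=8,fy=8,interpolation=cv2.INTER_CUBIC),"z6.png")
mw=camera_model("wrist");s,R=st();G=np.array(s["position"])-R[:,2]*.0187
print("cam",np.array(mw["extrinsics"])[:3,3],G)
a=np.radians(-2.6)
for t in(10,15,20,25,30):
    T=np.radians(t);d=np.array([-np.sin(T)*np.cos(a),-np.sin(T)*np.sin(a),np.cos(T)])
    print(t,[(k,proj(mw,G+d*k/1e3).round(1).tolist()) for k in(-26,-22,6,24)])
h=cv2.cvtColor(w,cv2.COLOR_RGB2HSV);y=((h[...,0]>10)&(h[...,0]<32)&(h[...,1]>120)).astype(np.uint8)
k=np.zeros_like(y);k[230:300,220:300]=y[230:300,220:300]
n,_,st_,ce=cv2.connectedComponentsWithStats(k)
for i in range(1,n):
    if st_[i,4]>50:print(ce[i],st_[i])
```

```text
10.65 [ 0.594  -0.2046  0.252 ] yang 87.17 z [-0.    -0.004 -1.   ] w 20.8 F [ 0.3 -0.3 -1.6]
cam [ 0.51720485 -0.20053508  0.41380917] [ 0.59403658 -0.20448683  0.2707353 ]
10 [(-26, [258.7, 242.2]), (-22, [258.7, 244.1]), (6, [258.6, 260.2]), (24, [258.5, 274.1])]
15 [(-26, [258.7, 246.0]), (-22, [258.7, 247.4]), (6, [258.6, 259.2]), (24, [258.5, 269.4])]
20 [(-26, [258.7, 249.8]), (-22, [258.7, 250.7]), (6, [258.6, 258.1]), (24, [258.5, 264.5])]
25 [(-26, [258.7, 253.7]), (-22, [258.7, 254.1]), (6, [258.6, 257.0]), (24, [258.5, 259.5])]
30 [(-26, [258.8, 257.7]), (-22, [258.7, 257.5]), (6, [258.6, 255.9]), (24, [258.5, 254.6])]
[257.67446924 262.73870441] [ 236  237   45   52 1837]
```

View pics/z6.png

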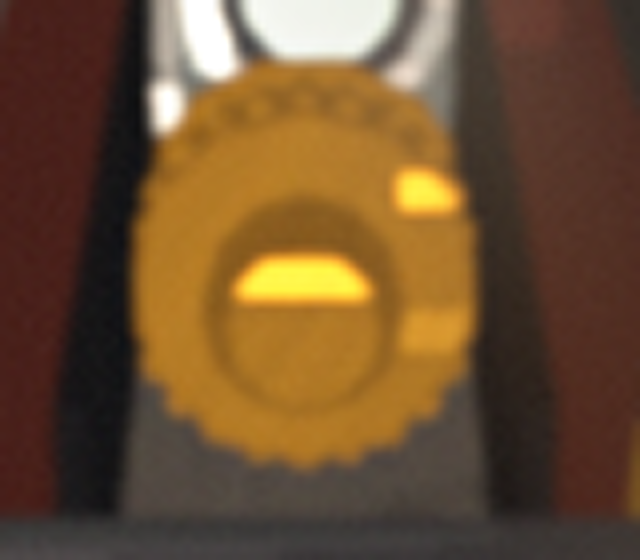

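Call:
servo_tool:
  increments:
    - [10,[-1,0,6],0]
    - [10,[-2,0,16],0]
    - [10,[-3,0.5,26],0]
    - [10,[-3,0.5,36],0]
    - [10,[-3,0.5,44],0]
    - [10,[-3,0.5,48],0]
    - [10,[-3,0.5,50],0]
    - [10,[-3,0.5,50],0]
    - [10,[-3,0.5,50],0]
    - [10,[-3,0.5,50],0]

```text
clock: 11.9
position: [0.5971, -0.2044, 0.2023]
tcp_rot: [[-0.999, 0.049, -0.0], [0.049, 0.999, -0.004], [-0.0, -0.004, -1.0]]
force: [0.0, 0.1, -1.7]
width: 0.244
```

Run:
```python
from st import *
mw=camera_model("wrist");ms=camera_model("scene");s,R=st()
G=np.array(s["position"])-R[:,2]*.0187
im=read_camera("scene");w=read_camera("wrist");save(im,"s7raw.png");save(w,"w7raw.png")
d=np.array([-np.sin(.41),.018,np.cos(.41)]);N=G+[.0048,0,.0014]+.006*d-.064*d
print("nose est",N);print("scene proj nose,collar34,gripface,tail",[proj(ms,N+d*k/1e3).round(1).tolist() for k in(0,34,64,82)])
M=np.zeros((600,800,3),np.uint8);M[:,:400]=cv2.resize(im[190:265,345:395],(400,600),interpolation=cv2.INTER_CUBIC);M[:350,400:]=cv2.resize(w[230:300,220:300],(400,350),interpolation=cv2.INTER_CUBIC);save(M,"m7.png")
```

```text
11.9 [ 0.5971 -0.2044  0.2023] yang 87.17 z [-0.    -0.004 -1.   ] w 21.5 F [ 0.   0.1 -1.7]
nose est [ 0.62505078 -0.20539229  0.16921685]
scene proj nose,collar34,gripface,tail [[369.7, 234.2], [368.6, 226.4], [367.6, 219.0], [367.0, 214.2]]
```

View pics/m7.png

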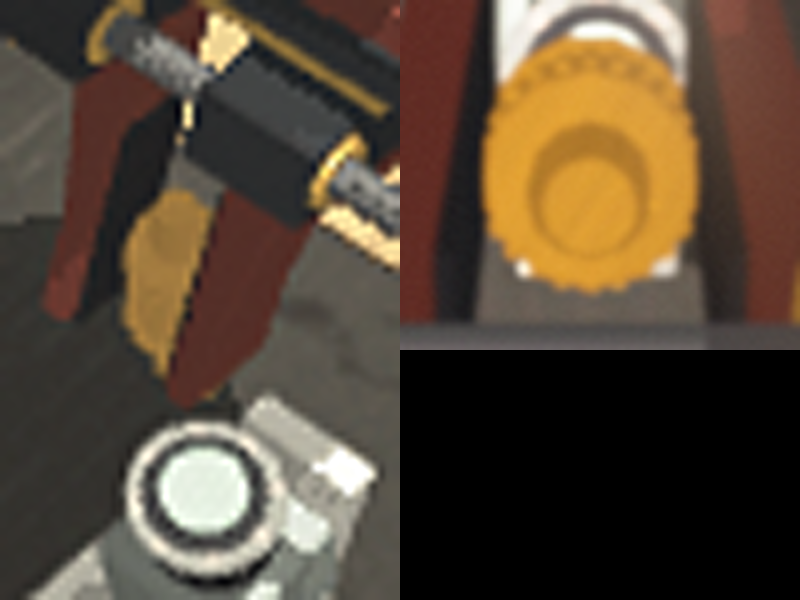

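Call:
servo_tool:
  increments:
    - [10,[0,0,2],0]
    - [10,[0,0,5],0]
    - [10,[0,0,8],0]
    - [10,[0,0,11],0]
    - [10,[0,0,12.5],0]
    - [10,[0,0,13],0]
    - [10,[0,0,13],0]
    - [10,[0,0,13],0]
    - [10,[0,0,13],0]
    - [10,[0,0,13],0]

```text
clock: 13.25
position: [0.5971, -0.2045, 0.1893]
tcp_rot: [[-0.999, 0.049, -0.0], [0.049, 0.999, -0.004], [-0.0, -0.004, -1.0]]
force: [0.1, -0.5, -1.1]
width: 0.237
```

Run:
```python
from st import *
s,R=st()
ms=camera_model("scene");im=read_camera("scene");t=read_camera("top")
M=np.zeros((600,800,3),np.uint8);M[:,:400]=cv2.resize(im[190:265,345:395],(400,600),interpolation=cv2.INTER_CUBIC);M[:300,400:]=cv2.resize(t[190:250,160:240],(400,300));M[300:,400:]=cv2.resize(im[150:300,150:350],(400,300));save(M,"m8.png")
G=np.array(s["position"])-R[:,2]*.0187
d=np.array([-np.sin(.41),.018,np.cos(.41)]);N=G+[.0048,0,.0014]-.058*d
D=np.array([-.4222,.019,.9063]);L=np.array([.650,-.206,.1]);z=(N-L)@D;print("nose",N,"along",z,"off",N-L-z*D);print(proj(ms,N),proj(ms,N+.082*d),np.abs(s["dq"]).max())
```

```text
13.25 [ 0.5971 -0.2045  0.1893] yang 87.17 z [-0.    -0.004 -1.   ] w 20.8 F [ 0.1 -0.5 -1.1]
nose [ 0.62502953 -0.20545249  0.15617248] along 0.06146204718850848 off [ 0.00097881 -0.00062027  0.00046942]
[368.16647117 238.97985279] [365.35823684 219.75562746] 0.0010363775875722539
```

View pics/m8.png

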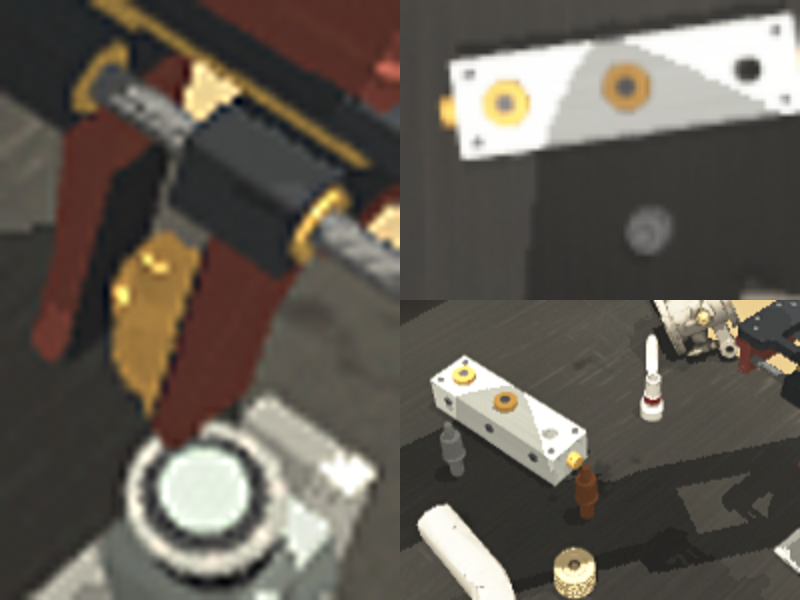

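```bash
python3 -c "
from workcell import job;print(job.close_job())"
```

```text
the job is handed in; nothing more can be done
None
```

I pulled the hose plug, tilted it, and handed the job in at about 13.4 s with the plug still held at the camera. No verdict is reported.

**What I did:** The moves can't tilt the tool. So I drew the plug straight up, lightened the grip, and pushed its stem against the manifold's far edge until it leaned in the jaws. I then gripped harder (40 N) and carried it over the lens.

**Last checks:**

| Check | Estimate | Limit |
|---|---|---|
| Nose distance from the lens | 61 mm | 45–75 mm |
| Nose offset from the sight line | about 1 mm | 12 mm each way |
| Lean of the plug | about 23–24° against 25° wanted | within 0.2 rad (about 11.5°) |

- **Holding:** The arm was still, and the jaw opening read 21 mm, so the plug was still gripped.
- **Other parts:** Both blanking plugs looked seated, and the cap and ratchet looked where they started. I judged these by eye.

**What is less certain:**
- **Nose position:** The fingers hid the nose in the last pictures, so its position is worked out from the arm's pose and the plug's tail and grip.
- **Slip in the jaws:** The plug slid about 5 mm in the jaws while tilting, and I corrected for that.
- **Disagreement between views:** One scene view put the plug about 3 mm lower than the estimate. The final view agreed to within about 1 pixel (about 2 mm).

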